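# Close four open pump housings with their own end covers

## Task

Four small pump housings stand open on the bench: close each with the loose end cover of its own shape and size (large round, small round, square, oblong), laid flat on the gasket, boss up, centred to within a centimetre and with the edges of the square and oblong ones in line with the housing. Set the covers down rather than dropping them, and leave the jar and the bare steel ring where they are.

Things in the scene. Friction and masses are not known exactly. Their poses are not given: they have to be found in the camera images.
- cover_large_center (a point): Loose aluminium end cover, outline round, 100 mm across: a flat plate 8 mm thick with a square boss on its middle, 24 x 24 mm, sides parallel to the cover's x and y, from 8 to 56 mm above the underside. It lies plate down, boss up. This point is on the axis, half-way up, 28 mm above the underside; z is up, out of the boss.
- cover_small_center (a point): Loose aluminium end cover, outline round, 66 mm across: a flat plate 8 mm thick with a square boss on its middle, 24 x 24 mm, sides parallel to the cover's x and y, from 8 to 56 mm above the underside. It lies plate down, boss up. This point is on the axis, half-way up, 28 mm above the underside; z is up, out of the boss.
- cover_square_center (a point): Loose aluminium end cover, outline square, 84 x 84 mm: a flat plate 8 mm thick with a square boss on its middle, 24 x 24 mm, sides parallel to the cover's x and y, from 8 to 56 mm above the underside. It lies plate down, boss up. This point is on the axis, half-way up, 28 mm above the underside; z is up, out of the boss.
- cover_oblong_center (a point): Loose aluminium end cover, outline rectangular, 110 mm along its x by 60 mm along its y: a flat plate 8 mm thick with a square boss on its middle, 24 x 24 mm, sides parallel to the cover's x and y, from 8 to 56 mm above the underside. It lies plate down, boss up. This point is on the axis, half-way up, 28 mm above the underside; z is up, out of the boss.
- pump_large_mouth (a point): Open pump housing of grey cast metal, fixed to the bench, outline round, 100 mm across, 30 mm tall with a yellow gasket on its top face and two steel gears visible in a round bore 64 mm across. This point is the centre of the mouth, level with the gasket's top face, 30 mm above the bench; z is up.
- pump_small_mouth (a point): Open pump housing of grey cast metal, fixed to the bench, outline round, 66 mm across, 30 mm tall with a yellow gasket on its top face and two steel gears visible in a round bore 38 mm across. This point is the centre of the mouth, level with the gasket's top face, 30 mm above the bench; z is up.
- pump_square_mouth (a point): Open pump housing of grey cast metal, fixed to the bench, outline square, 84 x 84 mm, 30 mm tall with a yellow gasket on its top face and two steel gears visible in a square bore of 52 mm. This point is the centre of the mouth, level with the gasket's top face, 30 mm above the bench; x and y run along the sides of the outline, z is up.
- pump_oblong_mouth (a point): Open pump housing of grey cast metal, fixed to the bench, outline rectangular, 110 mm along its x by 60 mm along its y, 30 mm tall with a yellow gasket on its top face and two steel gears visible in a rectangular bore of 82 x 32 mm. This point is the centre of the mouth, level with the gasket's top face, 30 mm above the bench; x and y run along the sides of the outline, z is up.
- jar_center (a point): Bystander: closed round jar with a red cap, 60 mm across and 75 mm tall. Point at its centre, half-way up.
- ring_center (a point): Bystander: flat dark steel ring, 84 mm outside, 52 mm hole, 8 mm thick, no boss; not a cover. Point at its centre, half-way up.
Not all that is in view belongs to the job. Leave any green look-alike of the part that bears cover_small_center alone.

How it is judged:
At the end, for the whole second after the job is handed in: Each cover lies still and flat (0.1 rad) on the gasket (5 mm) of the housing of its own shape and size, centre within 10 mm of the mouth's; square (any quarter turn) and oblong (either way round) covers within 0.2 rad of the housing's sides (horizontal distance between cover_large_center and pump_large_mouth below 0.01 m and z of cover_large_center in the frame of pump_large_mouth between 0.023 and 0.033 m and angle between each of cover_large_center, cover_small_center, cover_square_center, cover_oblong_center's own z axis and vertical below 0.1 rad and linear speed of each of cover_large, cover_small, cover_square, cover_oblong below 0.02 m/s and angular speed of each of cover_large, cover_small, cover_square, cover_oblong below 0.2 rad/s and horizontal distance between cover_small_center and pump_small_mouth below 0.01 m and z of cover_small_center in the frame of pump_small_mouth between 0.023 and 0.033 m and horizontal distance between cover_square_center and pump_square_mouth below 0.01 m and z of cover_square_center in the frame of pump_square_mouth between 0.023 and 0.033 m and (angle between the x axis of cover_square_center and the x axis of pump_square_mouth, either way round below 0.2 rad or angle between the x axis of cover_square_center and the y axis of pump_square_mouth, either way round below 0.2 rad) and horizontal distance between cover_oblong_center and pump_oblong_mouth below 0.01 m and z of cover_oblong_center in the frame of pump_oblong_mouth between 0.023 and 0.033 m and angle between the x axis of cover_oblong_center and the x axis of pump_oblong_mouth, either way round below 0.2 rad); the robot touches nothing.
It fails at once if a cover is dropped (let go and falling, more than about 20 mm above its seat) ((height (world z) of cover_large_center above 0.08 m and contact force between the fingers and cover_large below 0.05 N and linear speed of cover_large above 0.25 m/s) or (height (world z) of cover_small_center above 0.08 m and contact force between the fingers and cover_small below 0.05 N and linear speed of cover_small above 0.25 m/s) or (height (world z) of cover_square_center above 0.08 m and contact force between the fingers and cover_square below 0.05 N and linear speed of cover_square above 0.25 m/s) or (height (world z) of cover_oblong_center above 0.08 m and contact force between the fingers and cover_oblong below 0.05 N and linear speed of cover_oblong above 0.25 m/s)).
It fails at once if the jar is pushed from its place by more than 20 mm (distance of jar_center from where it was at the start of the episode above 0.02 m).
It fails at once if the ring is pushed from its place by more than 20 mm (distance of ring_center from where it was at the start of the episode above 0.02 m).
It also fails if it takes over 91 s, if anything falls off the work surface, if the arm or the gripper's body presses on something with over 40 N, if the wrist force passes 120 N, or if a joint passes its speed limit or range.

## Robot

A 6-joint arm with a two-finger parallel gripper is mounted at the origin on the work surface. World frame = base frame: x ahead of the robot, y to its left, z up, the work surface at z = 0. Lengths are in m, angles in rad, forces in N, time in s.
With the tool pointing down it reaches from about 0.35 to 0.925 m from the base axis. Payload 6.4 kg.
Tool frame: the origin (TCP) lies on the centre line of the jaws, within the pads' length; the fingertips stand 8 mm ahead of it and the grasp point (between the pads) lies 11 mm behind it (bot.tcp_to_tips is the distance from the TCP to the fingertips, in m); z points along the fingers, x is the direction in which the jaws open and shut, and the axes are right-handed (so a half turn about z gives the same grasp; the last joint's range is limited). The gripper opens to 85 mm and grips with 20 to 120 N. Pads are 22 mm wide; open, the fingers measure 114 mm over their backs; the gripper's body (76 mm by 85 mm) begins 54 mm behind the grasp point. The pads swing forward as they close: fully open they stand 13 mm farther back than shut.
Start: joints at [0.984, 0.245, 1.558, -0, 1.339, -0.174], TCP at [0.261, 0.595, 0.239] pointing down, gripper open.
Joint ranges: [-3.13, 3.13], [-1.02, 2.26], [0.13, 2.54], [-0.95, 4.09], [0.21, 2.88], [-2.74, 2.74]. Speed limits (rad/s): [2.57, 2.57, 3.14, 3.14, 3.14, 3.14].

## Interface

Orientations are given as [roll, pitch, yaw] about the fixed x, y, z axes, in that order (R = Rz(yaw) Ry(pitch) Rx(roll)).
In Python, from bench import bot gives the robot as it stands. The module is installed in compiled form; this text tells all that it offers.
- The arm moves only by the shell command python3 -m handwheel 'ROWS' [OPENING]. ROWS is JSON, a list of rows, each a list of 2 entries, a list of its own where there are three numbers: the shift along the tool's x, y, z in units of 30 mm (1.0 is 30 mm), then the turn, a rotation vector about the tool's x, y, z in units of 6 degrees (1.0 is 6 degrees). A call has 1 to 10 rows; each row is the pose to reach, as a shift and turn from the pose commanded when the call began, along the tool's axes at that moment; what a row does not reach only later rows make up. A row lasts 1/12 s, in which the tool goes at most 41.7 mm and 7.16 degrees, less where a joint would pass 70% of its speed; a pose out of reach is approached as far as the arm can. A call with a gripper value outside its range is refused whole. OPENING is the opening, from -1 (shut) to 1 (fully open), set as the call begins (- or left out, the last holds). The fingers move at their own pace and stop on an object; the grip force is fixed at half the most. Time passes only in rows, so rows that repeat a pose let the fingers close. It gives the time, the measured TCP pose, the force and the opening at its end, in the units of the state.
- bot.sense(): the state, without advancing time (a new reading comes with each control period).
- bot.get_image(name): name is "scene" or "side" or "wrist"; returns the picture (420x560x3 uint8, red, green, blue); there is no depth.
- bot.camera_params(name): a dict with "camera_matrix" (3x3 intrinsics, pixels), "pose" (4x4, takes a point from camera to world coordinates). Camera axes: x right, y down, z forward; pixel columns grow to the right and rows downward; lengths in m; the calibration is good to about 2 mm. A picture is of the moment at which its call begins: read the wrist's pose just before it. camera_params takes no time and is no camera call; for the wrist camera it gives the pose at the moment of the call.
- bot.finish_job(): hands the job in, once; it reports no verdict.
The state is a dict: "time_s": time; "joint_positions": joint angles; "joint_velocities": joint speeds; "tau": joint torques, N m; "position": TCP position; "eef_rot": TCP orientation; "ft_force": force on the tool from outside, world axes, zero at the start; "moment": the same for the moment, N m; "opening": finger opening in m.
Only numpy, scipy, OpenCV 4.12 (cv2) and the standard library are available. Lean on these libraries where they do the work, as an engineer would, in place of code of your own. Each camera call takes 0.05 s, during which the arm holds its last target.

## Working session

There is one attempt and no reset: what is moved stays moved. The work goes in short steps, Python scripts to look and compute and a shell command to move; the robot and the scene stay as the last step left them, time stands still between calls to the robot, and variables do not carry over. Pictures are saved under pics/ and viewed, and the job is handed in when it is done.

```bash
mkdir -p pics; python3 - <<'E'
from bench import bot
import cv2
s=bot.sense(); print(s['time_s'],s['position'],s['eef_rot'],s['opening'],bot.tcp_to_tips)
for n in ['scene','side','wrist']:
    p=bot.camera_params(n); print(n,p['camera_matrix'],p['pose'])
    cv2.imwrite(f'pics/{n}0.png',bot.get_image(n)[:,:,::-1])
E
```

```text
0.0 [0.26046338 0.59492889 0.2381487 ] [-3.14126313e+00  1.93792804e-03  1.15795865e+00] 0.0855790219497787 0.008
scene [[443.75243264   0.         275.62002593]
 [  0.         443.75243264 207.66845964]
 [  0.           0.           1.        ]] [[-0.57996631  0.56464131 -0.58721315  1.22454746]
 [ 0.81456917  0.39241324 -0.42718722  0.52930284]
 [-0.01077734 -0.72607992 -0.68752586  0.90281904]
 [ 0.          0.          0.          1.        ]]
side [[452.59693865   0.         279.47886306]
 [  0.         452.59693865 212.97178666]
 [  0.           0.           1.        ]] [[ 0.86961563 -0.30440018  0.38872764  0.04154605]
 [-0.4933246  -0.50383395  0.70907136 -0.83837859]
 [-0.01998727 -0.80838845 -0.58830998  0.76482598]
 [ 0.          0.          0.          1.        ]]
wrist [[289.94760007   0.         279.15346722]
 [  0.         289.94760007 205.97038311]
 [  0.           0.           1.        ]] [[ 0.40149138  0.87822706  0.25984976  0.1945855 ]
 [ 0.91585954 -0.3842338  -0.11647188  0.62332189]
 [-0.00244569  0.28474834 -0.95859919  0.37194083]
 [ 0.          0.          0.          1.        ]]
```

View pics/scene0.png

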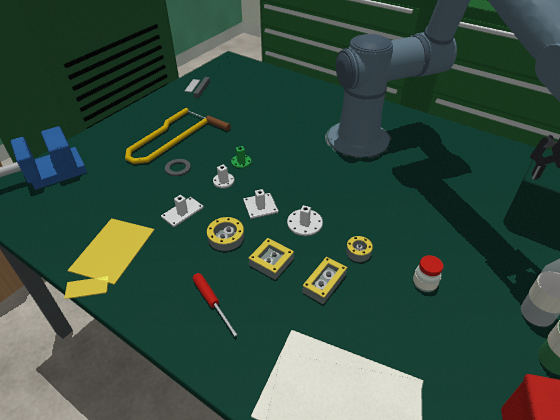

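View pics/side0.png

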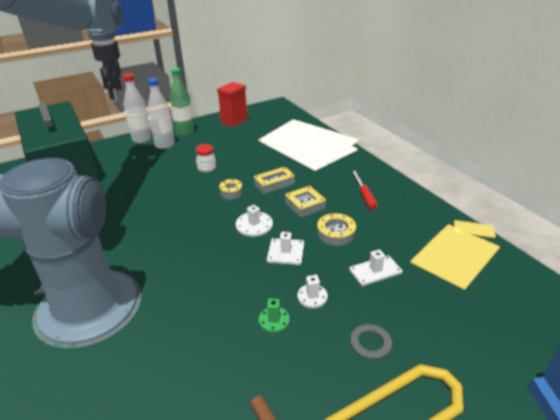

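View pics/wrist0.png

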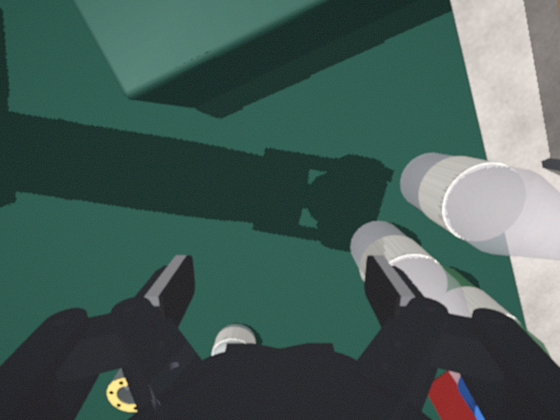

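```bash
python3 - <<'E'
import cv2
a=cv2.imread('pics/scene0.png')[140:310,150:390]; cv2.imwrite('pics/scene_c.png',cv2.resize(a,None,fx=3.3,fy=3.3,interpolation=cv2.INTER_CUBIC))
a=cv2.imread('pics/side0.png')[150:350,190:430]; cv2.imwrite('pics/side_c.png',cv2.resize(a,None,fx=3,fy=3,interpolation=cv2.INTER_CUBIC))
E
```

```text
(no output)
```

View pics/scene_c.png

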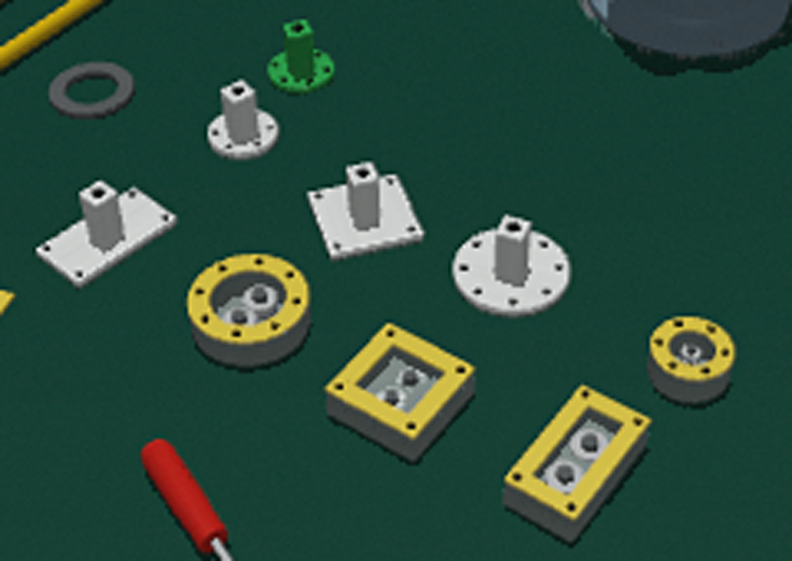

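View pics/side_c.png

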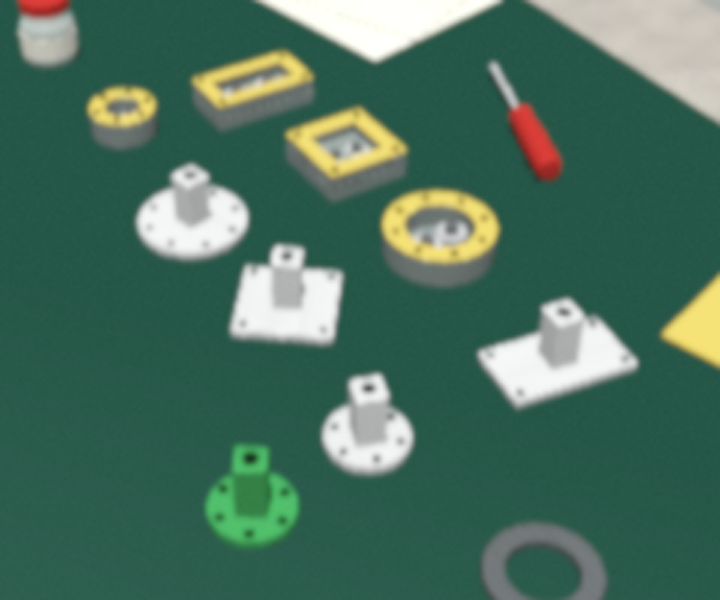

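```bash
cat > h.py <<'E'
import numpy as np, cv2
from bench import bot
def cast(name,uv,z,P=None):
    P=P or bot.camera_params(name); K=P['camera_matrix'];T=P['pose']
    uv=np.atleast_2d(np.float64(uv)); r=np.c_[uv,np.ones(len(uv))]@np.linalg.inv(K).T@T[:3,:3].T
    o=T[:3,3]; return (o+r*((z-o[2])/r[:,2])[:,None])[:,:2]
def proj(name,p,P=None):
    P=P or bot.camera_params(name); K=P['camera_matrix'];T=P['pose']
    q=K@(T[:3,:3].T@(np.array(p)-T[:3,3])); return q[:2]/q[2]
S=2000; X0,Y0,X1,Y1=.2,-.5,1.0,.35   # 0.5mm grid
def rect(name,img,z,P=None):
    w=np.array([[X0,Y0],[X1,Y0],[X1,Y1],[X0,Y1]])
    src=np.float32([proj(name,[*p,z],P) for p in w]); dst=np.float32((w-[X0,Y0])*S)
    M=cv2.getPerspectiveTransform(src,dst)
    return cv2.warpPerspective(img,M,(int((X1-X0)*S),int((Y1-Y0)*S)),flags=cv2.INTER_LINEAR)
def blobs(m,amin,amax=1e9):
    out=[]
    for c in cv2.findContours(m,cv2.RETR_EXTERNAL,cv2.CHAIN_APPROX_NONE)[0]:
        a=cv2.contourArea(c)/S**2*1e6
        if amin<a<amax:
            (cx,cy),(w,h),an=cv2.minAreaRect(c)
            M=cv2.moments(cv2.convexHull(c)); mx,my=M['m10']/M['m00'],M['m01']/M['m00']
            if w<h: w,h,an=h,w,an+90
            out.append(dict(c=np.round([cx/S+X0,cy/S+Y0],4).tolist(),mom=np.round([mx/S+X0,my/S+Y0],4).tolist(),wh=np.round([w/S*1e3,h/S*1e3],1).tolist(),yaw=round(an,1),area=round(a)))
    return out
E
python3 - <<'E'
from h import *
I={n:cv2.imread(f'pics/{n}0.png') for n in ['scene','side']}
inter=None
for n,i in I.items():
    h=cv2.cvtColor(rect(n,i,.03),cv2.COLOR_BGR2HSV)
    m=cv2.inRange(h,(18,110,110),(35,255,255)); print(n,'yellow')
    for b in blobs(m,1200,11000): print(b)
    h=cv2.cvtColor(rect(n,i,.008),cv2.COLOR_BGR2HSV)
    m=cv2.inRange(h,(0,0,110),(180,50,255)); inter=m if inter is None else inter&m
    h=cv2.cvtColor(rect(n,i,.056),cv2.COLOR_BGR2HSV)
    m=cv2.inRange(h,(0,0,195),(180,50,255))
    cv2.imwrite(f'pics/r_{n}.png',cv2.resize(rect(n,i,.056)[400:1300,500:1300][::-1],None,fx=.65,fy=.65))
print('covers')
for b in blobs(inter,2000,12000): print(b)
E
```

```text
scene yellow
{'c': [0.4698, 0.2495], 'mom': [0.4697, 0.2495], 'wh': [68.0, 66.5], 'yaw': 31.0, 'area': 3520}
{'c': [0.6085, 0.2275], 'mom': [0.6084, 0.2275], 'wh': [113.3, 62.6], 'yaw': 179.7, 'area': 6891}
{'c': [0.6282, 0.0781], 'mom': [0.6282, 0.0781], 'wh': [87.4, 86.8], 'yaw': 0.5, 'area': 7386}
{'c': [0.6293, -0.0762], 'mom': [0.6291, -0.0764], 'wh': [102.3, 100.1], 'yaw': 37.4, 'area': 8020}
{'c': [0.3952, -0.4905], 'mom': [0.3938, -0.4908], 'wh': [320.5, 19.0], 'yaw': 180.0, 'area': 5396}
side yellow
{'c': [0.4709, 0.2508], 'mom': [0.4709, 0.2507], 'wh': [68.8, 68.5], 'yaw': 58.0, 'area': 3703}
{'c': [0.6102, 0.2287], 'mom': [0.6098, 0.2288], 'wh': [115.5, 68.5], 'yaw': 0.0, 'area': 7531}
{'c': [0.6298, 0.0793], 'mom': [0.6297, 0.0793], 'wh': [92.0, 89.6], 'yaw': 90.5, 'area': 7882}
{'c': [0.6302, -0.0756], 'mom': [0.6307, -0.0755], 'wh': [103.4, 102.9], 'yaw': 71.6, 'area': 8334}
covers
{'c': [0.4584, 0.0725], 'mom': [0.4571, 0.0717], 'wh': [103.7, 103.4], 'yaw': 77.0, 'area': 8491}
{'c': [0.4731, -0.0754], 'mom': [0.4739, -0.074], 'wh': [99.5, 87.3], 'yaw': 52.9, 'area': 7757}
{'c': [0.4492, -0.2372], 'mom': [0.4485, -0.2383], 'wh': [70.5, 69.5], 'yaw': 180.0, 'area': 3591}
{'c': [0.626, -0.2474], 'mom': [0.6255, -0.2461], 'wh': [113.8, 72.9], 'yaw': 172.4, 'area': 7408}
```

```bash
python3 - <<'E'
from h import *
I={n:cv2.imread(f'pics/{n}0.png') for n in ['scene','side']}
C={'L':(.4575,.072),'S':(.474,-.074),'s':(.4488,-.2378),'O':(.6258,-.2465)}
rows=[]
for n in I:
  for z in (.008,.056):
    r=rect(n,I[n],z); t=[]
    for k,(x,y) in C.items():
        u,v=int((x-X0)*S),int((y-Y0)*S); t.append(r[v-130:v+130,u-130:u+130][::-1])
    rows.append(np.hstack(t))
a=np.vstack(rows); cv2.imwrite('pics/rect.png',cv2.resize(a,None,fx=.57,fy=.57,interpolation=cv2.INTER_AREA))
E
```

```text
(no output)
```

View pics/rect.png

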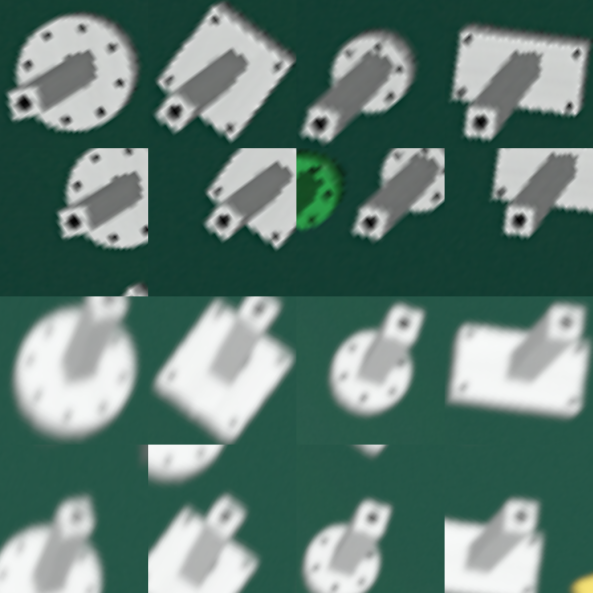

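```bash
cat >> h.py <<'E'
from scipy.spatial.transform import Rotation as R
def plan(x,y,z,yawdeg):
    s=bot.sense(); R0=R.from_euler('xyz',s['eef_rot']); R1=R.from_euler('xyz',[np.pi,0,np.radians(yawdeg)])
    d=R0.inv().apply(np.array([x,y,z])-s['position'])/.03
    t=(R0.inv()*R1).as_rotvec(degrees=True)/6
    print('t',round(s['time_s'],2),'yaw',round(np.degrees(s['eef_rot'][2]),1),'shift',np.round(d,3).tolist(),'turn',np.round(t,3).tolist(),'dist',round(np.linalg.norm(d)*.03,3))
E
python3 -c "
from h import *
plan(.4575,.072,.2,15)"
```

```text
t 0.15 yaw 66.3 shift [-13.335, 13.009, 1.298] turn [0.004, 0.014, 8.558] dist 0.56
```

```bash
python3 -m handwheel '[[[-13.34,13.01,1.3],[0,0,8.55]],[[-13.34,13.01,1.3],[0,0,8.55]],[[-13.34,13.01,1.3],[0,0,8.55]],[[-13.34,13.01,1.3],[0,0,8.55]],[[-13.34,13.01,1.3],[0,0,8.55]],[[-13.34,13.01,1.3],[0,0,8.55]],[[-13.34,13.01,1.3],[0,0,8.55]],[[-13.34,13.01,1.3],[0,0,8.55]],[[-13.34,13.01,1.3],[0,0,8.55]],[[-13.34,13.01,1.3],[0,0,8.55]]]' 1; python3 -c "
from h import *
plan(.4575,.072,.2,15)"
```

```text
time_s: 0.98
position: [0.4073, 0.2045, 0.2101]
eef_rot: [-3.142, -0.0, 0.263]
ft_force: [0.5, 1.0, 0.4]
opening: 0.0855
t 0.98 yaw 15.1 shift [0.468, 4.701, 0.338] turn [-0.0, -0.003, 0.011] dist 0.142
```

```bash
python3 -m handwheel '[[[0.47,4.7,0.34],[0,0,0]],[[0.47,4.7,0.34],[0,0,0]],[[0.47,4.7,0.34],[0,0,0]],[[0.47,4.7,0.34],[0,0,0]],[[0.47,4.7,0.34],[0,0,0]],[[0.47,4.7,0.34],[0,0,0]]]'; python3 - <<'E'
from h import *
P=bot.camera_params('wrist'); i=bot.get_image('wrist')[:,:,::-1]; cv2.imwrite('pics/wL.png',i)
print(P['pose'][:3,3],proj('wrist',[.4575,.072,.056],P)); import pickle; pickle.dump(P,open('PL.pkl','wb'))
E
```

```text
time_s: 1.48
position: [0.4573, 0.0734, 0.1998]
eef_rot: [-3.141, 0.001, 0.26]
ft_force: [-0.6, 0.0, 1.1]
opening: 0.0855
[0.43918704 0.14250799 0.33349069] [279.06965647 196.61909489]
```

View pics/wL.png

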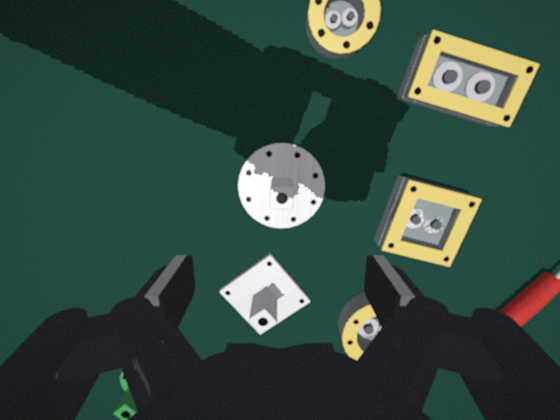

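```bash
python3 - <<'E'
from h import *
import pickle
P=pickle.load(open('PL.pkl','rb')); i=cv2.imread('pics/wL.png')
print(cast('wrist',[(282,198.5),(264,322)],.056,P))
a=i[150:350,210:330]; cv2.imwrite('pics/wLc.png',cv2.resize(a,None,fx=3,fy=3,interpolation=cv2.INTER_CUBIC))
g=cv2.cvtColor(i,cv2.COLOR_BGR2GRAY)
for (u,v) in [(282,198),(264,322)]:
    m=(g[v-8:v+9,u-8:u+9]<70); ys,xs=np.nonzero(m); print(u-8+xs.mean(),v-8+ys.mean(),m.sum(),cast('wrist',[(u-8+xs.mean(),v-8+ys.mean())],.056,P))
E
```

```text
[[ 0.46080067  0.0708865 ]
 [ 0.47874529 -0.07430025]]
281.81159420289856 197.66666666666666 69 [[0.46039848 0.07166327]]
263.7659574468085 322.5744680851064 47 [[ 0.47867612 -0.07511725]]
```

View pics/wLc.png

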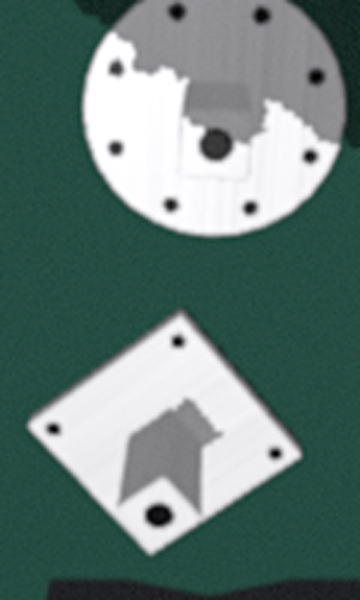

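```bash
python3 -c "
from h import *
plan(.4602,.0717,.032,15)"
```

```text
t 1.53 yaw 15.0 shift [0.081, 0.113, 5.596] turn [-0.006, 0.005, 0.005] dist 0.168
```

```bash
python3 -m handwheel '[[[0.08,0.11,1],[0,0,0]],[[0.08,0.11,2.3],[0,0,0]],[[0.08,0.11,3.6],[0,0,0]],[[0.08,0.11,4.8],[0,0,0]],[[0.08,0.11,5.4],[0,0,0]],[[0.08,0.11,5.6],[0,0,0]],[[0.08,0.11,5.6],[0,0,0]]]' && python3 -m handwheel '[[[0,0,0],[0,0,0]],[[0,0,0],[0,0,0]],[[0,0,0],[0,0,0]],[[0,0,0],[0,0,0]],[[0,0,0],[0,0,0]],[[0,0,0],[0,0,0]],[[0,0,0],[0,0,0]],[[0,0,0],[0,0,0]]]' -1
```

```text
time_s: 2.12
position: [0.459, 0.0727, 0.0308]
eef_rot: [-3.14, 0.003, 0.265]
ft_force: [0.9, -0.4, 0.4]
opening: 0.0854
time_s: 2.78
position: [0.4616, 0.0713, 0.0332]
eef_rot: [3.141, -0.002, 0.262]
ft_force: [-1.8, 0.9, 6.8]
opening: 0.0234
```

```bash
python3 -m handwheel '[[[0,0,-0.5],[0,0,0]],[[0,0,-1.5],[0,0,0]],[[0,0,-2.7],[0,0,0]],[[0,0,-3.9],[0,0,0]],[[0,0,-4],[0,0,0]],[[0,0,-4],[0,0,0]]]' && python3 - <<'E'
from h import *
plan(.6297,-.0759,.152,15)
cv2.imwrite('pics/wL2.png',bot.get_image('wrist')[:,:,::-1])
E
```

```text
time_s: 3.28
position: [0.4622, 0.0712, 0.1546]
eef_rot: [3.14, -0.005, 0.263]
ft_force: [-0.1, 0.8, -2.4]
opening: 0.0231
t 3.28 yaw 15.0 shift [4.117, 6.184, 0.12] turn [0.019, -0.051, 0.008] dist 0.223
```

View pics/wL2.png

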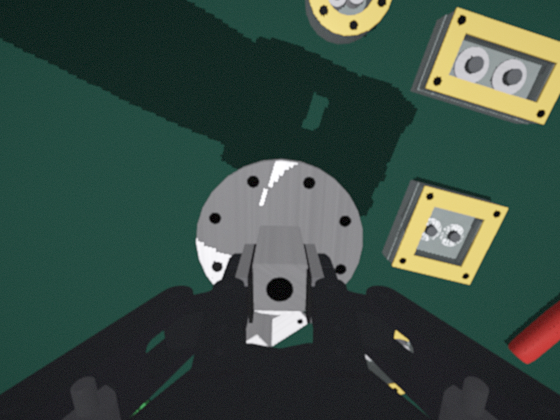

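```bash
python3 -m handwheel '[[[0.6,1,0.1],[0,0,0]],[[1.4,2.1,0.1],[0,0,0]],[[2.2,3.2,0.1],[0,0,0]],[[3,4.4,0.1],[0,0,0]],[[3.7,5.5,0.1],[0,0,0]],[[4.12,6.18,0.1],[0,0,0]],[[4.12,6.18,0.1],[0,0,0]],[[4.12,6.18,0.1],[0,0,0]]]' && python3 - <<'E'
from h import *
plan(.6297,-.0759,.064,15)
E
```

```text
time_s: 4.0
position: [0.6269, -0.0762, 0.1455]
eef_rot: [-3.138, 0.005, 0.261]
ft_force: [-0.7, 0.3, -1.0]
opening: 0.0234
t 4.0 yaw 14.9 shift [0.105, 0.022, 2.715] turn [-0.031, 0.047, -0.009] dist 0.082
```

```bash
python3 -m handwheel '[[[0,0,1],[0,0,0]],[[0,0,2],[0,0,0]],[[0,0,2],[0,0,0]],[[0,0,2],[0,0,0]],[[0,0,2],[0,0,0]]]' && python3 - <<'E'
from h import *
plan(.6297,-.0759,.064,15)
for n in ['scene','side']: cv2.imwrite(f'pics/{n}1.png',bot.get_image(n)[:,:,::-1])
for n in ['scene','side']:
    i=cv2.imread(f'pics/{n}1.png');u,v=map(int,proj(n,[.63,-.076,.04])); cv2.imwrite(f'pics/{n}1c.png',cv2.resize(i[v-50:v+50,u-50:u+50],None,fx=4,fy=4,interpolation=cv2.INTER_CUBIC))
a=np.hstack([cv2.imread(f'pics/{n}1c.png') for n in ['scene','side']]);cv2.imwrite('pics/1c.png',a)
plan(.6297,-.0759,.064,15)
E
```

```text
time_s: 4.42
position: [0.6279, -0.075, 0.0895]
eef_rot: [-3.141, 0.0, 0.263]
ft_force: [-0.6, 0.3, -1.3]
opening: 0.0233
t 4.42 yaw 15.1 shift [0.051, 0.043, 0.851] turn [-0.001, 0.001, 0.014] dist 0.026
t 4.52 yaw 15.1 shift [0.01, 0.012, 0.908] turn [0.017, -0.027, 0.012] dist 0.027
```

View pics/1c.png

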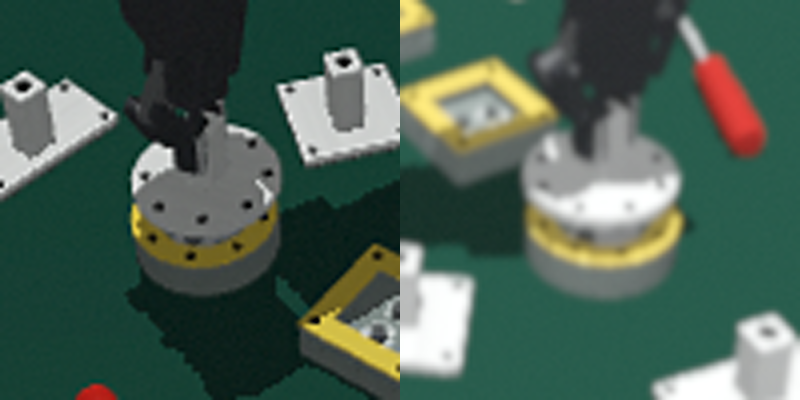

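```bash
python3 -m handwheel '[[[0.01,0.01,0.4],[0,0,0]],[[0.01,0.01,0.7],[0,0,0]],[[0.01,0.01,0.9],[0,0,0]],[[0.01,0.01,0.9],[0,0,0]],[[0.01,0.01,0.9],[0,0,0]],[[0.01,0.01,0.9],[0,0,0]]]'
```

```text
time_s: 5.02
position: [0.6289, -0.076, 0.0629]
eef_rot: [3.141, -0.0, 0.262]
ft_force: [-1.4, 1.3, 5.9]
opening: 0.0233
```

```bash
python3 -m handwheel '[[[0,0,0],[0,0,0]],[[0,0,0.05],[0,0,0]],[[0,0,0.05],[0,0,0]]]'
```

```text
time_s: 5.27
position: [0.6289, -0.076, 0.0629]
eef_rot: [3.142, 0.0, 0.263]
ft_force: [-7.3, 1.5, 14.9]
opening: 0.0231
```

```bash
python3 -m handwheel '[[[0,0,-0.05],[0,0,0]],[[0,0,-0.05],[0,0,0]],[[0,0,-0.05],[0,0,0]],[[0,0,-0.05],[0,0,0]],[[0,0,-0.05],[0,0,0]]]' 1; python3 -m handwheel '[[[0,0,-0.6],[0,0,0]],[[0,0,-1.6],[0,0,0]],[[0,0,-2.8],[0,0,0]],[[0,0,-4],[0,0,0]],[[0,0,-4.5],[0,0,0]],[[0,0,-4.5],[0,0,0]]]' 1; python3 - <<'E'
from h import *
for n in ['scene','side']:
    i=bot.get_image(n)[:,:,::-1]; cv2.imwrite(f'pics/{n}2.png',i);u,v=map(int,proj(n,[.63,-.076,.04])); cv2.imwrite(f'pics/{n}2c.png',cv2.resize(i[v-50:v+50,u-50:u+50],None,fx=4,fy=4,interpolation=cv2.INTER_CUBIC))
a=np.hstack([cv2.imread(f'pics/{n}2c.png') for n in ['scene','side']]);cv2.imwrite('pics/2c.png',a)
plan(.4777,-.0747,.2,52)
E
```

```text
time_s: 5.68
position: [0.6283, -0.0757, 0.0616]
eef_rot: [-3.141, 0.001, 0.263]
ft_force: [0.2, -0.8, -0.2]
opening: 0.0819
time_s: 6.18
position: [0.6313, -0.0766, 0.2029]
eef_rot: [3.136, -0.008, 0.263]
ft_force: [0.2, -0.1, 0.9]
opening: 0.0853
t 6.28 yaw 15.1 shift [-4.844, -1.341, -0.098] turn [0.004, -0.003, -6.158] dist 0.151
```

View pics/2c.png

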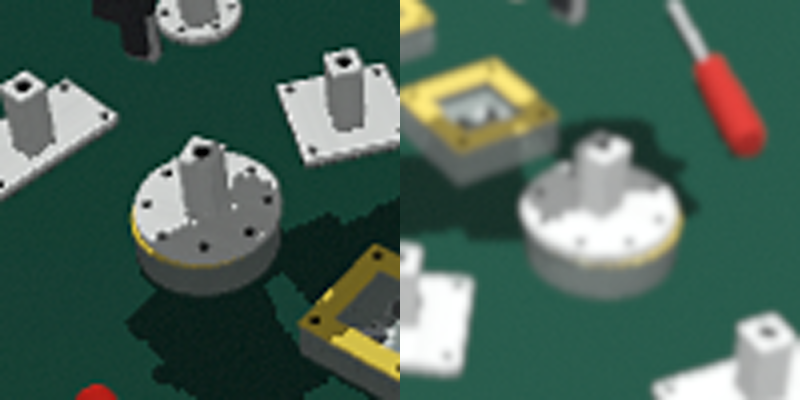

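```bash
python3 -m handwheel '[[[-1.3,-0.3,-0.1],[0,0,-1]],[[-2.6,-0.7,-0.1],[0,0,-2.1]],[[-3.8,-1.05,-0.1],[0,0,-3.2]],[[-4.84,-1.34,-0.1],[0,0,-4.3]],[[-4.84,-1.34,-0.1],[0,0,-5.4]],[[-4.84,-1.34,-0.1],[0,0,-6.16]],[[-4.84,-1.34,-0.1],[0,0,-6.16]],[[-4.84,-1.34,-0.1],[0,0,-6.16]]]'; python3 - <<'E'
from h import *
P=bot.camera_params('wrist'); i=bot.get_image('wrist')[:,:,::-1]; cv2.imwrite('pics/wS.png',i)
u,v=map(int,proj('wrist',[.4777,-.0747,.056],P)); g=cv2.cvtColor(i,cv2.COLOR_BGR2GRAY); 
m=(g[v-9:v+10,u-9:u+10]<70); ys,xs=np.nonzero(m); q=(u-9+xs.mean(),v-9+ys.mean()); c=cast('wrist',[q],.056,P)[0]; print(u,v,q,m.sum(),c)
plan(*c,.032,52)
cv2.imwrite('pics/wSc.png',cv2.resize(i[v-70:v+70,u-70:u+70],None,fx=4,fy=4,interpolation=cv2.INTER_CUBIC))
E
```

```text
time_s: 6.95
position: [0.477, -0.0744, 0.1984]
eef_rot: [-3.139, 0.001, 0.905]
ft_force: [0.9, 0.0, 0.0]
opening: 0.0851
280 196 (np.float64(280.02222222222224), np.float64(195.9)) 90 [ 0.4768065  -0.07424095]
t 7.0 yaw 51.9 shift [-0.0, -0.004, 5.559] turn [-0.023, 0.007, -0.018] dist 0.167
```

View pics/wSc.png

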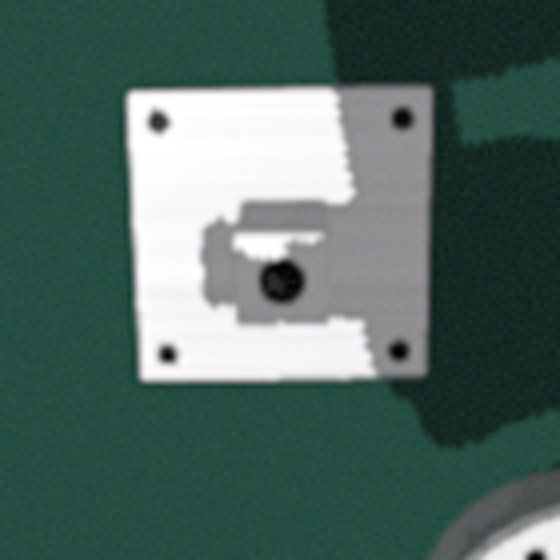

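```bash
python3 -m handwheel '[[[0,0,1],[0,0,0]],[[0,0,2.3],[0,0,0]],[[0,0,3.6],[0,0,0]],[[0,0,4.8],[0,0,0]],[[0,0,5.4],[0,0,0]],[[0,0,5.56],[0,0,0]],[[0,0,5.56],[0,0,0]]]' && python3 -m handwheel '[[[0,0,0],[0,0,0]],[[0,0,0],[0,0,0]],[[0,0,0],[0,0,0]],[[0,0,0],[0,0,0]],[[0,0,0],[0,0,0]],[[0,0,0],[0,0,0]],[[0,0,0],[0,0,0]],[[0,0,0],[0,0,0]]]' -1 && python3 -m handwheel '[[[0,0,-0.5],[0,0,0]],[[0,0,-1.5],[0,0,0]],[[0,0,-2.7],[0,0,0]],[[0,0,-3.9],[0,0,0]],[[0,0,-4],[0,0,0]],[[0,0,-4],[0,0,0]],[[0,0,-4],[0,0,0]]]'; python3 -c "
from h import *
plan(.629,.0787,.152,90)"
```

```text
time_s: 7.58
position: [0.4767, -0.0742, 0.0315]
eef_rot: [-3.137, 0.001, 0.907]
ft_force: [0.0, 0.1, 0.3]
opening: 0.0855
time_s: 8.25
position: [0.4788, -0.0751, 0.0344]
eef_rot: [3.14, -0.001, 0.908]
ft_force: [-0.2, 0.6, 7.0]
opening: 0.0232
time_s: 8.83
position: [0.477, -0.0743, 0.1522]
eef_rot: [-3.14, 0.0, 0.908]
ft_force: [-0.2, 0.5, -2.4]
opening: 0.0233
t 8.83 yaw 52.0 shift [7.14, 0.854, 0.001] turn [-0.017, -0.001, -6.332] dist 0.216
```

```bash
python3 -m handwheel '[[[1,0.1,0],[0,0,-1]],[[2.3,0.3,0],[0,0,-2.1]],[[3.6,0.4,0],[0,0,-3.2]],[[4.9,0.6,0],[0,0,-4.3]],[[6.2,0.75,0],[0,0,-5.4]],[[7.14,0.85,0],[0,0,-6.33]],[[7.14,0.85,0.8],[0,0,-6.33]],[[7.14,0.85,1.8],[0,0,-6.33]],[[7.14,0.85,2],[0,0,-6.33]],[[7.14,0.85,2],[0,0,-6.33]]]'  && python3 -m handwheel '[[[0,0,0],[0,0,0]],[[0,0,0],[0,0,0]]]' && python3 - <<'E'
from h import *
plan(.629,.0787,.063,90)
for n in ['scene','side']:
    i=bot.get_image(n)[:,:,::-1]; cv2.imwrite(f'pics/{n}3.png',i);u,v=map(int,proj(n,[.629,.0787,.04])); cv2.imwrite(f'pics/{n}3c.png',cv2.resize(i[v-50:v+50,u-50:u+50],None,fx=4,fy=4,interpolation=cv2.INTER_CUBIC))
a=np.hstack([cv2.imread(f'pics/{n}3c.png') for n in ['scene','side']]);cv2.imwrite('pics/3c.png',a)
E
```

```text
time_s: 9.67
position: [0.6256, 0.0786, 0.0874]
eef_rot: [-3.13, -0.001, 1.571]
ft_force: [-0.9, 0.2, -2.1]
opening: 0.0229
time_s: 9.83
position: [0.6304, 0.078, 0.0944]
eef_rot: [3.14, 0.0, 1.57]
ft_force: [0.5, -0.8, -1.2]
opening: 0.023
t 9.83 yaw 90.0 shift [0.022, -0.049, 1.047] turn [0.015, 0.001, -0.008] dist 0.031
```

View pics/3c.png

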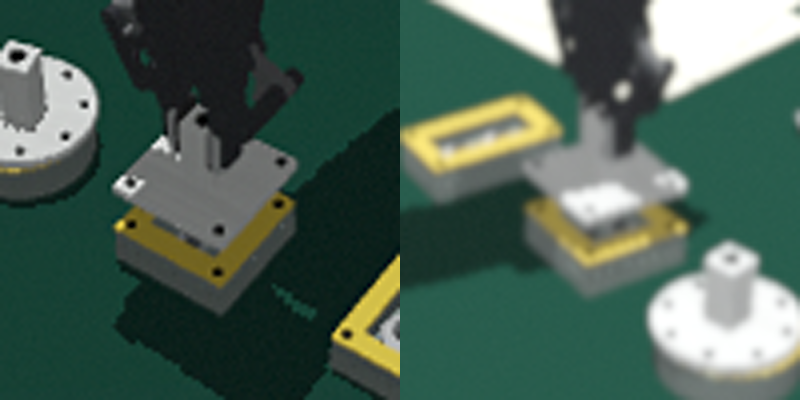

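```bash
python3 -m handwheel '[[[0.01,0,0.4],[0,0,0]],[[0.01,0,0.7],[0,0,0]],[[0.01,0,0.85],[0,0,0]],[[0.01,0,0.95],[0,0,0]],[[0.01,0,1],[0,0,0]],[[0.01,0,1],[0,0,0]],[[0.01,0,1],[0,0,0]]]'
```

```text
time_s: 10.52
position: [0.6298, 0.0787, 0.0645]
eef_rot: [-3.141, 0.0, 1.571]
ft_force: [-5.3, -0.2, 7.6]
opening: 0.0232
```

```bash
python3 -m handwheel '[[[0,0,0.05],[0,0,0]],[[0,0,0.05],[0,0,0]]]';  python3 -m handwheel '[[[0,0,0],[0,0,0]],[[0,0,0],[0,0,0]],[[0,0,0],[0,0,0]],[[0,0,0],[0,0,0]],[[0,0,0],[0,0,0]]]' 1; python3 -m handwheel '[[[0,0,-0.6],[0,0,0]],[[0,0,-1.6],[0,0,0]],[[0,0,-2.8],[0,0,0]],[[0,0,-4],[0,0,0]],[[0,0,-4.5],[0,0,0]],[[0,0,-4.5],[0,0,0]],[[0,0,-4.5],[0,0,0]]]' 1; python3 - <<'E'
from h import *
plan(.626,-.247,.2,84)
for n in ['scene','side']:
    i=bot.get_image(n)[:,:,::-1]; cv2.imwrite(f'pics/{n}4.png',i);u,v=map(int,proj(n,[.629,.0787,.04])); cv2.imwrite(f'pics/{n}4c.png',cv2.resize(i[v-50:v+50,u-50:u+50],None,fx=4,fy=4,interpolation=cv2.INTER_CUBIC))
a=np.hstack([cv2.imread(f'pics/{n}4c.png') for n in ['scene','side']]);cv2.imwrite('pics/4c.png',a)
E
```

```text
time_s: 10.68
position: [0.6299, 0.0788, 0.0645]
eef_rot: [-3.14, 0.0, 1.571]
ft_force: [-10.7, -0.0, 17.1]
opening: 0.0232
time_s: 11.1
position: [0.6296, 0.0787, 0.0614]
eef_rot: [-3.141, -0.0, 1.571]
ft_force: [-0.4, 0.6, 0.6]
opening: 0.0817
time_s: 11.68
position: [0.6302, 0.0787, 0.1976]
eef_rot: [3.14, 0.0, 1.571]
ft_force: [0.6, -0.5, 0.4]
opening: 0.0854
t 11.68 yaw 90.0 shift [-10.856, -0.138, -0.079] turn [0.018, -0.0, 0.998] dist 0.326
```

View pics/4c.png

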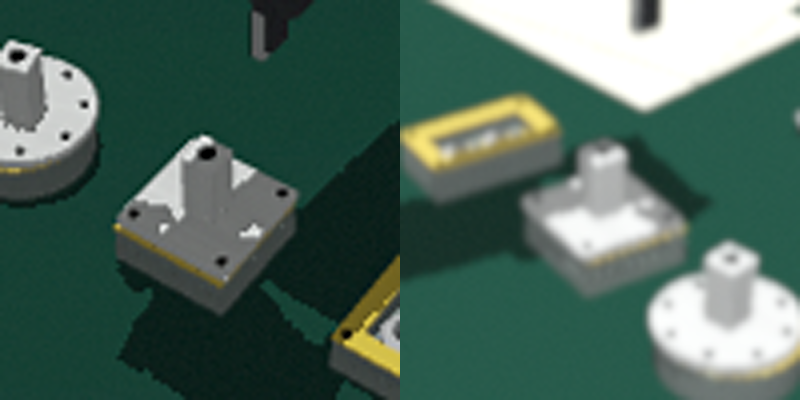

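```bash
python3 -m handwheel '[[[-1.3,0,-0.08],[0,0,0.2]],[[-2.6,0,-0.08],[0,0,0.4]],[[-3.9,0,-0.08],[0,0,0.6]],[[-5.2,-0.05,-0.08],[0,0,0.8]],[[-6.5,-0.1,-0.08],[0,0,1]],[[-7.8,-0.14,-0.08],[0,0,1]],[[-9.1,-0.14,-0.08],[0,0,1]],[[-10.3,-0.14,-0.08],[0,0,1]],[[-10.86,-0.14,-0.08],[0,0,1]],[[-10.86,-0.14,-0.08],[0,0,1]]]'; python3 -m handwheel '[[[0,0,0],[0,0,0]],[[0,0,0],[0,0,0]]]'; python3 - <<'E'
from h import *
P=bot.camera_params('wrist'); i=bot.get_image('wrist')[:,:,::-1]; cv2.imwrite('pics/wO.png',i)
u,v=map(int,proj('wrist',[.626,-.247,.056],P)); g=cv2.cvtColor(i,cv2.COLOR_BGR2GRAY); 
m=(g[v-9:v+10,u-9:u+10]<70); ys,xs=np.nonzero(m); q=(u-9+xs.mean(),v-9+ys.mean()); c=cast('wrist',[q],.056,P)[0]; print(u,v,q,m.sum(),c)
plan(*c,.032,84)
cv2.imwrite('pics/wOc.png',cv2.resize(i[v-70:v+70,u-70:u+70],None,fx=4,fy=4,interpolation=cv2.INTER_CUBIC))
E
```

```text
time_s: 12.62
position: [0.6242, -0.2503, 0.1968]
eef_rot: [-3.139, -0.001, 1.461]
ft_force: [0.5, 1.0, 0.4]
opening: 0.0852
time_s: 12.78
position: [0.6252, -0.2455, 0.1978]
eef_rot: [-3.139, -0.002, 1.467]
ft_force: [0.0, 0.3, 0.6]
opening: 0.085
278 197 (np.float64(279.17910447761193), np.float64(199.19402985074626)) 67 [ 0.62761216 -0.24665386]
t 12.83 yaw 84.1 shift [-0.046, 0.089, 5.539] turn [-0.016, -0.011, 0.014] dist 0.166
```

View pics/wOc.png

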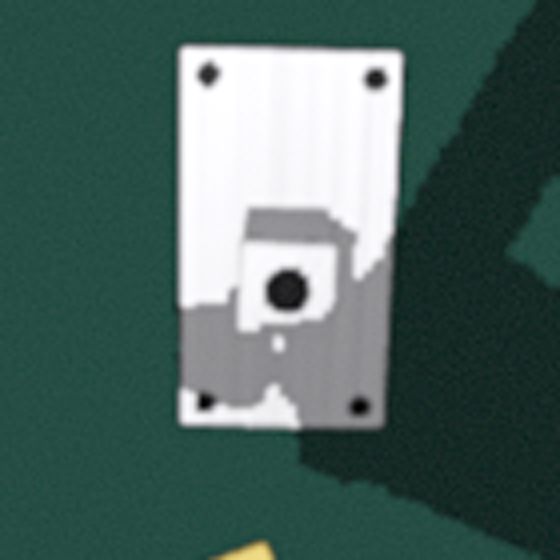

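```bash
python3 -m handwheel '[[[-0.03,0.07,1],[0,0,0.2]],[[-0.03,0.07,2.3],[0,0,0.2]],[[-0.03,0.07,3.6],[0,0,0.2]],[[-0.03,0.07,4.8],[0,0,0.2]],[[-0.03,0.07,5.4],[0,0,0.2]],[[-0.03,0.07,5.54],[0,0,0.2]],[[-0.03,0.07,5.54],[0,0,0.2]]]' && python3 -m handwheel '[[[0,0,0],[0,0,0]],[[0,0,0],[0,0,0]],[[0,0,0],[0,0,0]],[[0,0,0],[0,0,0]],[[0,0,0],[0,0,0]],[[0,0,0],[0,0,0]],[[0,0,0],[0,0,0]],[[0,0,0],[0,0,0]]]' -1 && python3 -m handwheel '[[[0,0,-0.5],[0,0,0]],[[0,0,-1.5],[0,0,0]],[[0,0,-2.7],[0,0,0]],[[0,0,-3.9],[0,0,0]],[[0,0,-4.3],[0,0,0]],[[0,0,-4.3],[0,0,0]],[[0,0,-4.3],[0,0,0]],[[0,0,-4.3],[0,0,0]]]'; python3 -c "
from h import *
plan(.6093,.2281,.16,90)"
```

```text
time_s: 13.42
position: [0.6267, -0.2462, 0.0313]
eef_rot: [-3.138, -0.002, 1.447]
ft_force: [0.5, -0.2, 0.5]
opening: 0.0855
time_s: 14.08
position: [0.6283, -0.2486, 0.0344]
eef_rot: [3.14, 0.001, 1.445]
ft_force: [-0.3, 1.0, 6.4]
opening: 0.023
time_s: 14.75
position: [0.6259, -0.2473, 0.1588]
eef_rot: [-3.137, -0.002, 1.445]
ft_force: [0.0, 0.1, -1.9]
opening: 0.0232
t 14.75 yaw 82.8 shift [15.651, -2.539, 0.005] turn [-0.044, -0.023, -1.203] dist 0.476
```

```bash
python3 -m handwheel '[[[1,-0.15,0],[0,0,-0.2]],[[2.3,-0.37,0],[0,0,-0.4]],[[3.6,-0.58,0],[0,0,-0.6]],[[4.9,-0.8,0],[0,0,-0.8]],[[6.2,-1,0],[0,0,-1]],[[7.5,-1.2,0],[0,0,-1.2]],[[8.8,-1.4,0],[0,0,-1.2]],[[10.1,-1.6,0],[0,0,-1.2]],[[11.4,-1.85,0],[0,0,-1.2]],[[12.7,-2.06,0],[0,0,-1.2]]]'  && python3 -m handwheel '[[[1.2,-0.2,0],[0,0,0]],[[2.2,-0.35,0],[0,0,0]],[[2.8,-0.45,0],[0,0,0]],[[2.85,-0.46,0],[0,0,0]],[[2.85,-0.46,0],[0,0,0]],[[2.85,-0.46,0],[0,0,0]]]' && python3 -c "
from h import *
plan(.6093,.2281,.092,90)"
```

```text
time_s: 15.58
position: [0.6117, 0.1393, 0.1586]
eef_rot: [-3.136, 0.0, 1.57]
ft_force: [1.9, 0.2, -0.7]
opening: 0.0233
time_s: 16.08
position: [0.5993, 0.2222, 0.1599]
eef_rot: [-3.138, 0.001, 1.57]
ft_force: [-0.1, -0.1, -1.8]
opening: 0.0231
t 16.08 yaw 90.0 shift [0.198, 0.339, 2.262] turn [-0.032, 0.01, -0.004] dist 0.069
```

```bash
python3 -m handwheel '[[[0.1,0.2,0.8],[0,0,0]],[[0.2,0.34,1.8],[0,0,0]],[[0.2,0.34,2.2],[0,0,0]],[[0.2,0.34,2.2],[0,0,0]],[[0.2,0.34,2.2],[0,0,0]],[[0.2,0.34,2.2],[0,0,0]]]' && python3 - <<'E'
from h import *
plan(.6093,.2281,.063,90)
for n in ['scene','side']:
    i=bot.get_image(n)[:,:,::-1]; cv2.imwrite(f'pics/{n}5.png',i);u,v=map(int,proj(n,[.6093,.2281,.04])); cv2.imwrite(f'pics/{n}5c.png',cv2.resize(i[v-50:v+50,u-50:u+50],None,fx=4,fy=4,interpolation=cv2.INTER_CUBIC))
a=np.hstack([cv2.imread(f'pics/{n}5c.png') for n in ['scene','side']]);cv2.imwrite('pics/5c.png',a)
E
```

```text
time_s: 16.58
position: [0.6114, 0.2286, 0.0975]
eef_rot: [3.14, -0.0, 1.57]
ft_force: [0.1, -0.9, -2.9]
opening: 0.023
t 16.58 yaw 89.9 shift [-0.016, -0.071, 1.149] turn [0.019, -0.003, -0.01] dist 0.035
```

View pics/5c.png

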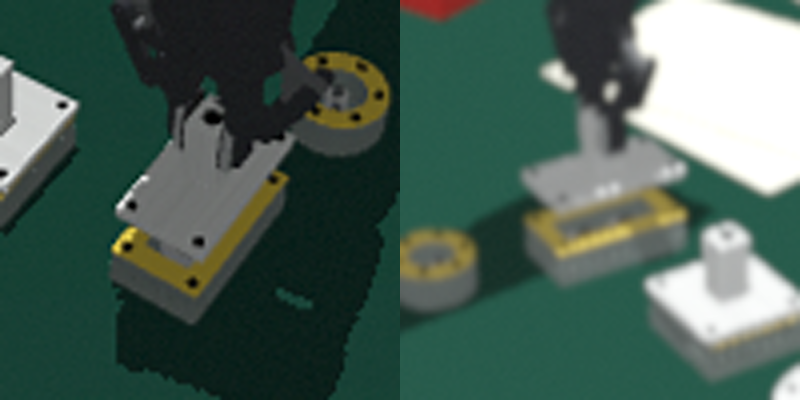

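Aligned over the oblong housing in both views. Lowering.

```bash
python3 -m handwheel '[[[0,-0.03,0.4],[0,0,0]],[[0,-0.03,0.7],[0,0,0]],[[0,-0.03,0.85],[0,0,0]],[[0,-0.03,0.95],[0,0,0]],[[0,-0.03,1],[0,0,0]],[[0,-0.03,1],[0,0,0]],[[0,-0.03,1],[0,0,0]]]'; python3 -m handwheel '[[[0,0,0.05],[0,0,0]],[[0,0,0.05],[0,0,0]]]'
```

```text
time_s: 17.27
position: [0.6097, 0.2291, 0.0661]
eef_rot: [3.141, -0.0, 1.571]
ft_force: [-0.1, -0.6, -1.6]
opening: 0.023
time_s: 17.43
position: [0.6097, 0.2291, 0.0646]
eef_rot: [3.141, -0.0, 1.571]
ft_force: [0.6, -0.2, -1.5]
opening: 0.0232
```

```bash
python3 -m handwheel '[[[0,0,0.05],[0,0,0]],[[0,0,0.05],[0,0,0]],[[0,0,0.05],[0,0,0]]]';python3 -m handwheel '[[[0,0,0.05],[0,0,0]],[[0,0,0.05],[0,0,0]],[[0,0,0.05],[0,0,0]]]'
```

```text
time_s: 17.68
position: [0.6099, 0.2292, 0.0644]
eef_rot: [3.141, 0.0, 1.571]
ft_force: [-3.3, 0.3, 5.5]
opening: 0.0231
time_s: 17.93
position: [0.6099, 0.2292, 0.0644]
eef_rot: [-3.142, 0.0, 1.571]
ft_force: [-9.4, -2.4, 14.2]
opening: 0.0231
```

```bash
python3 -m handwheel '[[[0,0,-0.05],[0,0,0]],[[0,0,-0.05],[0,0,0]],[[0,0,-0.05],[0,0,0]],[[0,0,-0.05],[0,0,0]],[[0,0,-0.05],[0,0,0]]]' 1; python3 -m handwheel '[[[0,0,-0.6],[0,0,0]],[[0,0,-1.6],[0,0,0]],[[0,0,-2.8],[0,0,0]],[[0,0,-4],[0,0,0]],[[0,0,-4.5],[0,0,0]],[[0,0,-4.5],[0,0,0]],[[0,0,-4.5],[0,0,0]]]' 1; python3 - <<'E'
from h import *
plan(.4488,-.2378,.2,70)
print('green',cast('scene',[(241,161)],.004),cast('side',[(274,320)],.004),'ring',cast('scene',[(177,167)],.004),'jar',cast('scene',[(430,265)],.075))
for n in ['scene','side']:
    i=bot.get_image(n)[:,:,::-1]; cv2.imwrite(f'pics/{n}6.png',i);u,v=map(int,proj(n,[.6093,.2281,.04])); cv2.imwrite(f'pics/{n}6c.png',cv2.resize(i[v-50:v+50,u-50:u+50],None,fx=4,fy=4,interpolation=cv2.INTER_CUBIC))
a=np.hstack([cv2.imread(f'pics/{n}6c.png') for n in ['scene','side']]);cv2.imwrite('pics/6c.png',a)
E
```

```text
time_s: 18.35
position: [0.6094, 0.229, 0.0627]
eef_rot: [-3.141, 0.0, 1.571]
ft_force: [-0.2, 0.2, -0.7]
opening: 0.0818
time_s: 18.93
position: [0.61, 0.2291, 0.1989]
eef_rot: [3.14, -0.0, 1.571]
ft_force: [-0.4, 0.8, -0.8]
opening: 0.0854
t 18.93 yaw 90.0 shift [-15.566, -5.37, -0.054] turn [0.018, -0.007, 3.331] dist 0.494
green [[ 0.33894812 -0.25417733]] [[ 0.3405302  -0.25655565]] ring [[ 0.48340918 -0.40670403]] jar [[0.46953852 0.43113206]]
```

View pics/6c.png

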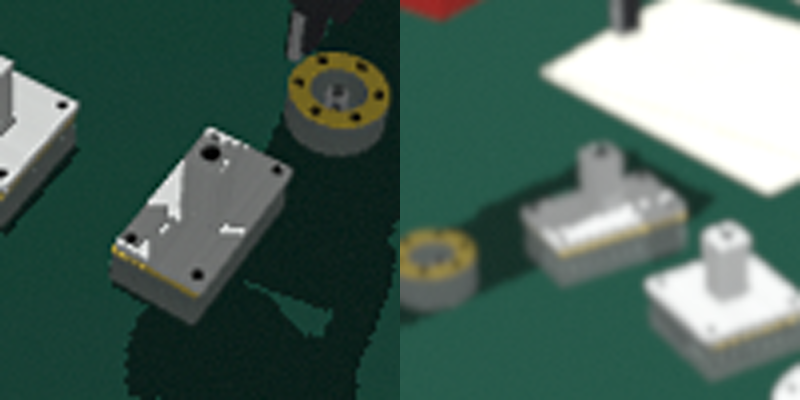

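Two things fit the small round shape: a white/aluminium one at scene pixel (223,178) and a green one at (241,157). The white one is the cover (aluminium); the green one is the look-alike. I will confirm with a wrist crop before reaching.

```bash
python3 -m handwheel '[[[-1.25,-0.43,0],[0,0,0.3]],[[-2.5,-0.86,0],[0,0,0.6]],[[-3.75,-1.29,0],[0,0,1]],[[-5,-1.72,0],[0,0,1.4]],[[-6.25,-2.15,0],[0,0,1.8]],[[-7.5,-2.6,0],[0,0,2.2]],[[-8.75,-3,0],[0,0,2.6]],[[-10,-3.45,0],[0,0,3]],[[-11.25,-3.88,0],[0,0,3.33]],[[-12.5,-4.3,0],[0,0,3.33]]]'; python3 -c "
from h import *
plan(.4488,-.2378,.2,70)"
```

```text
time_s: 19.87
position: [0.4784, -0.1469, 0.1958]
eef_rot: [-3.138, -0.001, 1.221]
ft_force: [0.9, -0.5, 0.0]
opening: 0.0855
t 19.87 yaw 69.9 shift [-3.185, 0.112, -0.141] turn [-0.036, -0.006, -0.009] dist 0.096
```

```bash
python3 -m handwheel '[[[-1.2,0.05,0],[0,0,0]],[[-2.4,0.1,0],[0,0,0]],[[-3.2,0.11,0],[0,0,0]],[[-3.2,0.11,0],[0,0,0]],[[-3.2,0.11,0],[0,0,0]],[[-3.2,0.11,0],[0,0,0]]]'; python3 - <<'E'
from h import *
P=bot.camera_params('wrist'); i=bot.get_image('wrist')[:,:,::-1]; cv2.imwrite('pics/ws.png',i)
u,v=map(int,proj('wrist',[.4488,-.2378,.056],P)); g=cv2.cvtColor(i,cv2.COLOR_BGR2GRAY); 
m=(g[v-9:v+10,u-9:u+10]<70); ys,xs=np.nonzero(m); q=(u-9+xs.mean(),v-9+ys.mean()); c=cast('wrist',[q],.056,P)[0]; print(u,v,q,m.sum(),c)
plan(*c,.032,70)
cv2.imwrite('pics/wsc.png',cv2.resize(i[v-80:v+80,u-140:u+100],None,fx=3,fy=3,interpolation=cv2.INTER_CUBIC))
E
```

```text
time_s: 20.37
position: [0.4502, -0.2363, 0.1964]
eef_rot: [-3.139, -0.001, 1.222]
ft_force: [0.8, -0.5, -1.0]
opening: 0.0852
278 196 (np.float64(277.3529411764706), np.float64(198.66176470588235)) 68 [ 0.45105646 -0.23934684]
t 20.42 yaw 70.1 shift [-0.103, 0.067, 5.492] turn [-0.021, -0.01, 0.011] dist 0.165
```

View pics/wsc.png

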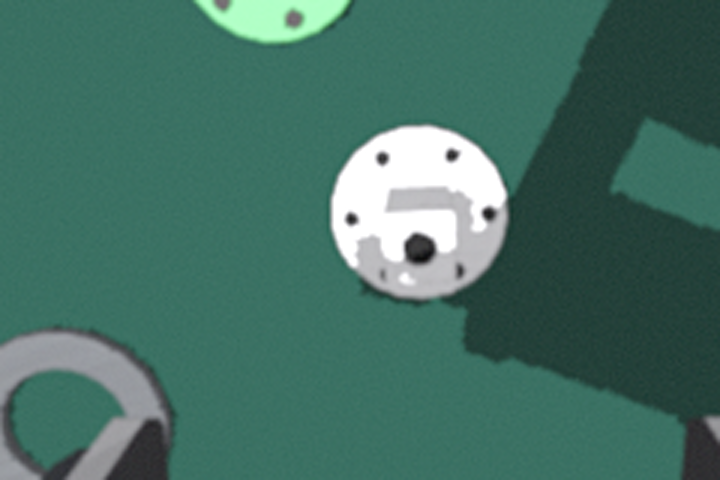

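The crop shows the white cover under the jaws. The green look-alike is off to the top and the ring at lower left, and both are clear of the fingers.

```bash
python3 -m handwheel '[[[-0.08,0.05,1],[0,0,0]],[[-0.08,0.05,2.3],[0,0,0]],[[-0.08,0.05,3.6],[0,0,0]],[[-0.08,0.05,4.8],[0,0,0]],[[-0.08,0.05,5.4],[0,0,0]],[[-0.08,0.05,5.5],[0,0,0]],[[-0.08,0.05,5.5],[0,0,0]]]' && python3 -m handwheel '[[[0,0,0],[0,0,0]],[[0,0,0],[0,0,0]],[[0,0,0],[0,0,0]],[[0,0,0],[0,0,0]],[[0,0,0],[0,0,0]],[[0,0,0],[0,0,0]],[[0,0,0],[0,0,0]],[[0,0,0],[0,0,0]]]' -1 && python3 -m handwheel '[[[0,0,-0.5],[0,0,0]],[[0,0,-1.5],[0,0,0]],[[0,0,-2.7],[0,0,0]],[[0,0,-3.9],[0,0,0]],[[0,0,-4.3],[0,0,0]],[[0,0,-4.3],[0,0,0]],[[0,0,-4.3],[0,0,0]],[[0,0,-4.3],[0,0,0]]]'; python3 -c "
from h import *
plan(.4704,.25,.16,70)"
```

```text
time_s: 21.0
position: [0.4509, -0.2383, 0.0317]
eef_rot: [-3.138, -0.001, 1.224]
ft_force: [0.9, -0.4, -0.5]
opening: 0.0853
time_s: 21.67
position: [0.4521, -0.2407, 0.0341]
eef_rot: [3.14, 0.001, 1.222]
ft_force: [-0.9, 0.6, 6.6]
opening: 0.0232
time_s: 22.33
position: [0.4499, -0.2389, 0.1592]
eef_rot: [-3.137, -0.002, 1.222]
ft_force: [0.3, -0.3, -2.0]
opening: 0.0229
t 22.33 yaw 70.0 shift [15.547, -4.932, 0.022] turn [-0.044, -0.016, 0.0] dist 0.489
```

```bash
python3 -m handwheel '[[[1,-0.32,0],[0,0,0]],[[2.3,-0.73,0],[0,0,0]],[[3.6,-1.14,0],[0,0,0]],[[4.9,-1.55,0],[0,0,0]],[[6.2,-1.97,0],[0,0,0]],[[7.5,-2.38,0],[0,0,0]],[[8.8,-2.79,0],[0,0,0]],[[10.1,-3.2,0],[0,0,0]],[[11.4,-3.62,0],[0,0,0]],[[12.7,-4.03,0],[0,0,0]]]'  && python3 -m handwheel '[[[1.2,-0.38,0],[0,0,0]],[[2.2,-0.7,0],[0,0,0]],[[2.8,-0.88,0],[0,0,0]],[[2.85,-0.9,0.6],[0,0,0]],[[2.85,-0.9,1.6],[0,0,0]],[[2.85,-0.9,2.2],[0,0,0]],[[2.85,-0.9,2.2],[0,0,0]],[[2.85,-0.9,2.2],[0,0,0]],[[2.85,-0.9,2.2],[0,0,0]]]' && python3 - <<'E'
from h import *
plan(.4704,.25,.064,70)
for n in ['scene','side']:
    i=bot.get_image(n)[:,:,::-1]; cv2.imwrite(f'pics/{n}7.png',i);u,v=map(int,proj(n,[.4704,.25,.04])); cv2.imwrite(f'pics/{n}7c.png',cv2.resize(i[v-50:v+50,u-50:u+50],None,fx=4,fy=4,interpolation=cv2.INTER_CUBIC))
a=np.hstack([cv2.imread(f'pics/{n}7c.png') for n in ['scene','side']]);cv2.imwrite('pics/7c.png',a)
E
```

```text
time_s: 23.17
position: [0.4659, 0.1612, 0.1591]
eef_rot: [-3.137, 0.002, 1.222]
ft_force: [0.5, -0.3, -1.8]
opening: 0.0232
time_s: 23.92
position: [0.4718, 0.2488, 0.0958]
eef_rot: [-3.141, 0.0, 1.222]
ft_force: [0.4, 0.4, -1.0]
opening: 0.0231
t 23.92 yaw 70.0 shift [0.022, -0.058, 1.061] turn [-0.005, 0.003, -0.001] dist 0.032
```

View pics/7c.png

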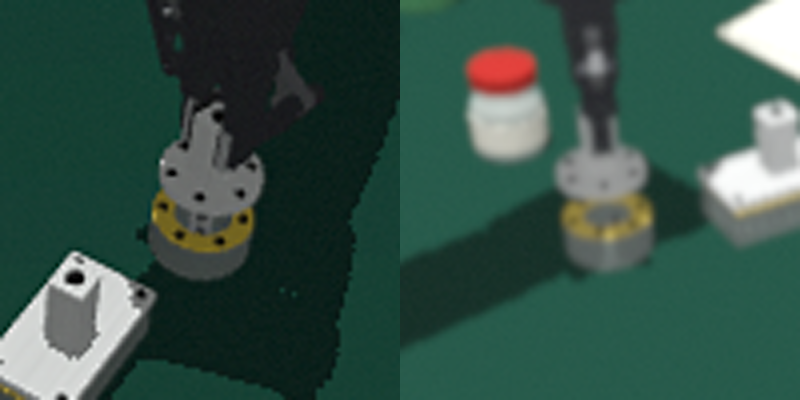

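```bash
python3 - <<'E'
from h import *
for n in ['scene','side']:
    u,v=map(int,proj(n,[.4704,.25,.04])); P=bot.camera_params(n)
    f=lambda p:(proj(n,p)-[u-50,v-50])*4
    print(n,'exp plate',f([.4704,.25,.0715]),'exp gasket',f([.4704,.25,.03]))
    q={'scene':(212,174),'side':(602,171)}[n]; q=np.array([q[0]%400 if n=='side' else q[0],q[1]])/4+[u-50,v-50]
    g={'scene':(203,218),'side':(607,214)}[n]; g=np.array([g[0]%400 if n=='side' else g[0],g[1]])/4+[u-50,v-50]
    print('plate',cast(n,[q],.0715),'gasket',cast(n,[g],.03))
E
```

```text
scene exp plate [209.09046187 169.41918385] exp gasket [201.36268058 212.81746745]
plate [[0.4729131  0.25337364]] gasket [[0.47382347 0.25298859]]
side exp plate [200.04152129 164.63889657] exp gasket [204.73266528 211.7832244 ]
plate [[0.46785729 0.24089982]] gasket [[0.47056976 0.24625404]]
```

```bash
python3 -m handwheel '[[[0.02,0,0.4],[0,0,0]],[[0.02,0,0.7],[0,0,0]],[[0.02,0,0.85],[0,0,0]],[[0.02,0,0.95],[0,0,0]],[[0.02,0,1],[0,0,0]],[[0.02,0,1],[0,0,0]],[[0.02,0,1],[0,0,0]]]'; python3 -m handwheel '[[[0,0,0.05],[0,0,0]],[[0,0,0.05],[0,0,0]],[[0,0,0.05],[0,0,0]]]'
```

```text
time_s: 24.6
position: [0.4722, 0.2495, 0.0661]
eef_rot: [3.141, -0.0, 1.222]
ft_force: [-0.7, 1.0, -0.4]
opening: 0.0231
time_s: 24.85
position: [0.4721, 0.2495, 0.0646]
eef_rot: [3.141, -0.0, 1.222]
ft_force: [-0.2, -0.5, -1.6]
opening: 0.023
```

```bash
python3 -m handwheel '[[[0,0,0.05],[0,0,0]],[[0,0,0.05],[0,0,0]],[[0,0,0.05],[0,0,0]]]';python3 -m handwheel '[[[0,0,0.05],[0,0,0]],[[0,0,0.05],[0,0,0]],[[0,0,0.05],[0,0,0]]]'
```

```text
time_s: 25.1
position: [0.4724, 0.2496, 0.0642]
eef_rot: [3.141, 0.0, 1.222]
ft_force: [-3.0, -0.6, 5.8]
opening: 0.0232
time_s: 25.35
position: [0.4724, 0.2496, 0.0641]
eef_rot: [-3.141, 0.001, 1.222]
ft_force: [-9.0, -4.0, 17.4]
opening: 0.0232
```

```bash
python3 -m handwheel '[[[0,0,-0.05],[0,0,0]],[[0,0,-0.05],[0,0,0]],[[0,0,-0.05],[0,0,0]],[[0,0,-0.05],[0,0,0]],[[0,0,-0.05],[0,0,0]]]' 1; python3 -m handwheel '[[[0,0,-0.6],[0,0,0]],[[0,0,-1.6],[0,0,0]],[[0,0,-2.8],[0,0,0]],[[0,0,-4],[0,0,0]],[[0,0,-5.2],[0,0,0]],[[0,0,-6.4],[0,0,0]],[[0,0,-6.5],[0,0,0]],[[0,0,-6.5],[0,0,0]],[[0,0,-6.5],[0,0,0]]]' 1; python3 - <<'E'
from h import *
H={'L':(.6297,-.0759),'S':(.629,.0787),'O':(.6093,.2281),'s':(.4704,.25)}
inter=None; I={}
for n in ['scene','side']:
    I[n]=bot.get_image(n)[:,:,::-1]; cv2.imwrite(f'pics/{n}8.png',I[n])
    # boss hole on z=.086
    g=cv2.cvtColor(I[n],cv2.COLOR_BGR2GRAY)
    for k,(x,y) in H.items():
        u,v=map(int,np.round(proj(n,[x,y,.086]))); w=g[v-4:v+5,u-4:u+5].astype(float)
        d=np.clip(np.median(w)-20-w,0,None); ys,xs=np.mgrid[v-4:v+5,u-4:u+5]
        q=((d*xs).sum()/d.sum(),(d*ys).sum()/d.sum()); print(n,k,np.round((cast(n,[q],.086)[0]-[x,y])*1000,1))
rows=[]
for n in I:
    rows.append(np.hstack([cv2.resize(I[n][int(v)-25:int(v)+31,int(u)-28:int(u)+28],(196,196),interpolation=cv2.INTER_CUBIC) for u,v in [proj(n,[*p,.04]) for p in H.values()]]))
cv2.imwrite('pics/8c.png',np.vstack(rows))
E
```

```text
time_s: 25.77
position: [0.4719, 0.2495, 0.0627]
eef_rot: [-3.141, 0.0, 1.222]
ft_force: [-0.3, 1.1, 0.6]
opening: 0.0818
time_s: 26.52
position: [0.4717, 0.2494, 0.2573]
eef_rot: [-3.141, 0.0, 1.222]
ft_force: [0.1, -0.3, 0.4]
opening: 0.0854
scene L [-4.4 -4. ]
scene S [0.3 0.1]
scene O [-1.9 -2.7]
scene s [-5.8 -2.2]
side L [11.5 12.5]
side S [11.7 16. ]
side O [ 9.9 19.6]
side s [10.5 14.7]
```

View pics/8c.png

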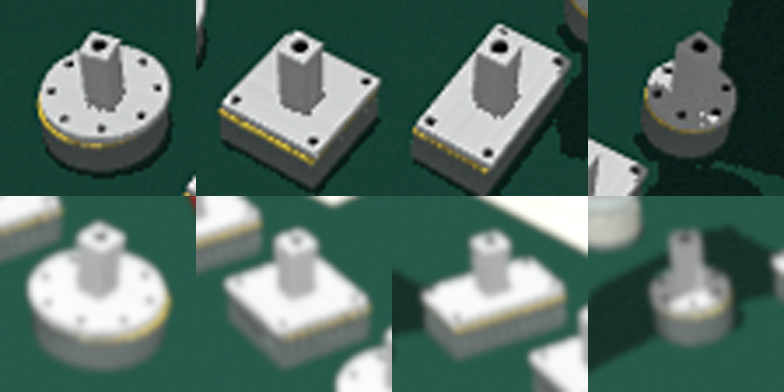

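View pics/scene8.png

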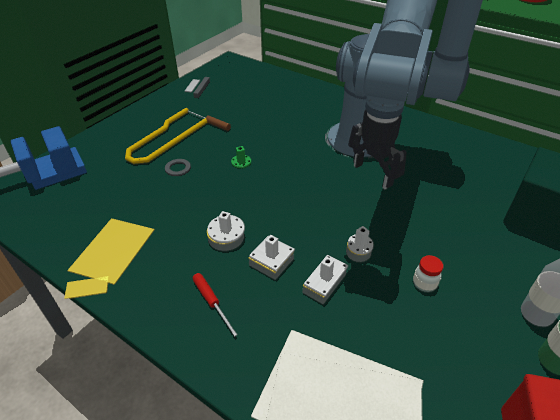

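```bash
cat >> h.py <<'E'
def wchk(name,tag):
    P=bot.camera_params('wrist'); i=bot.get_image('wrist')[:,:,::-1]; x,y=name
    u,v=map(int,proj('wrist',[x,y,.086],P)); g=cv2.cvtColor(i,cv2.COLOR_BGR2GRAY)
    m=(g[v-9:v+10,u-9:u+10]<50); ys,xs=np.nonzero(m)
    if len(xs): print('hole off mm',np.round((cast('wrist',[(u-9+xs.mean(),v-9+ys.mean())],.086,P)[0]-[x,y])*1000,1),m.sum())
    cv2.imwrite(f'pics/{tag}.png',cv2.resize(i[max(v-70,0):v+80,u-80:u+80],None,fx=3.5,fy=3.5,interpolation=cv2.INTER_CUBIC))
E
python3 - <<'E'
from h import *
wchk((.4704,.25),'k_s'); plan(.6297,-.0759,.25,70)
E
```

```text
hole off mm [ 0.3 -0.8] 65
t 26.67 yaw 70.0 shift [-8.374, 8.676, 0.179] turn [-0.032, 0.023, 0.001] dist 0.362
```

View pics/k_s.png

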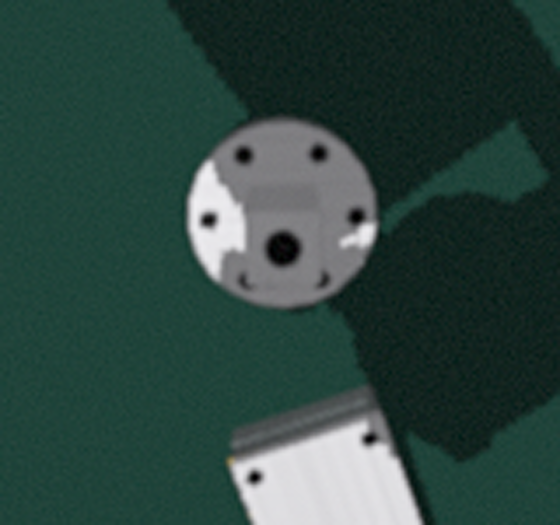

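Small cover: hole within 1 mm of the mouth and no gasket showing. Next I check the large one from above.

```bash
python3 -m handwheel '[[[-0.9,0.93,0],[0,0,0]],[[-1.8,1.86,0],[0,0,0]],[[-2.7,2.8,0],[0,0,0]],[[-3.6,3.73,0],[0,0,0]],[[-4.5,4.66,0],[0,0,0]],[[-5.4,5.6,0],[0,0,0]],[[-6.3,6.53,0],[0,0,0]],[[-7.2,7.46,0],[0,0,0]],[[-8.1,8.4,0],[0,0,0]],[[-8.37,8.68,0],[0,0,0]]]'; python3 -m handwheel '[[[0,0,0],[0,0,0]],[[0,0,0],[0,0,0]],[[0,0,0],[0,0,0]]]'; python3 - <<'E'
from h import *
wchk((.6297,-.0759),'k_L'); i=bot.get_image('wrist')[:,:,::-1]; cv2.imwrite('pics/k_Lw.png',i)
E
```

```text
time_s: 27.5
position: [0.6316, -0.0801, 0.2558]
eef_rot: [-3.14, 0.001, 1.218]
ft_force: [0.2, -0.0, -1.1]
opening: 0.085
time_s: 27.75
position: [0.6302, -0.0741, 0.257]
eef_rot: [-3.14, -0.0, 1.223]
ft_force: [0.6, 0.5, 0.1]
opening: 0.0849
hole off mm [-0.9  0.2] 47
```

View pics/k_L.png

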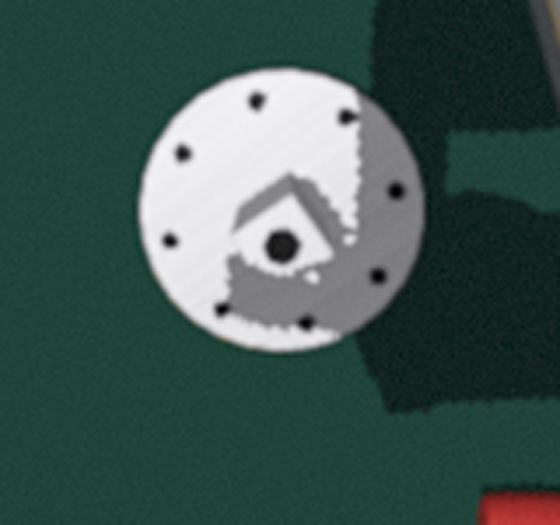

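View pics/k_Lw.png

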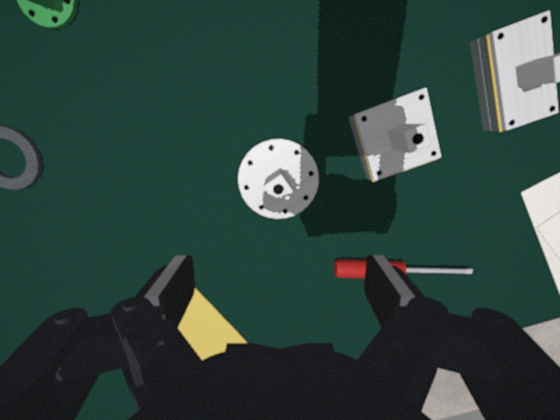

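```bash
python3 -c "
from h import *
print(cast('scene',[(430,265)],.075)); print(bot.sense()['joint_velocities'].round(3)); print(bot.finish_job())"
```

```text
[[0.46953852 0.43113206]]
[-0.    -0.005 -0.007 -0.002 -0.002 -0.002]
the job is handed in; nothing more can be done
None
```

All four covers are on their own housings. Each was set down under light contact (about 14–17 N at the wrist) before I let go. I handed the job in at about 28 s, with the open gripper about 0.25 m up and touching nothing.

**Last checks**
- **Large and small round:** the wrist camera from above put both boss holes within about 1 mm of the mouth centres, with no gasket showing.
- **Square and oblong:** I did not check these from directly above. The scene camera put their boss holes about 0.3 mm and 3 mm off. In both pictures their edges look in line with the housings.
- **Jar, ring, green look-alike:** all look unmoved in the last scene picture. I did not measure the jar or ring again.

**Checks that disagreed**
- The scene camera put the large and small round covers about 6 mm off. I trusted the wrist views instead, because they are closer and look straight down.
- The side camera read 16–22 mm off for every cover. I discounted it because its picture is blurred and the dark shaded sides of the bosses probably fooled the hole detection. I did not measure it again.

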